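Stack a valve in the tilted assembly nest and bolt it down

ROBOT

A 6-joint arm with a two-finger parallel gripper is mounted at the origin on a cart in front of the work surface, level with it; the furniture and walls round the work are solid. World frame = base frame: x ahead of the robot, y to its left, z up, the work surface at z = 0. Lengths are in m, angles in degrees, forces in N, time in s.
With the tool pointing down it reaches from about 0.25 to 0.725 m from the base axis. Payload 9.7 kg.
Tool frame: the origin (TCP) lies between the finger pads; the fingertips stand 25 mm ahead of it and the grasp point (between the pads) lies 6 mm ahead of it; z points along the fingers, y is the line along which they close (so a half turn about z gives the same grasp; the last joint's range is limited). The gripper opens to 85 mm and grips with 20 to 120 N. Pads are 22 mm wide; open, the fingers measure 114 mm over their backs; the gripper's body (76 mm by 85 mm) begins 54 mm behind the grasp point. The pads swing forward as they close: fully open they stand 13 mm farther back than shut.
Start: joints at [73.969, 4.979, 10.078, 95.1, 0, 90], TCP at [0.152, 0.529, 0.256] pointing down, gripper open.
Joint ranges: [-179.16, 179.16], [-48.56, 103.87], [-65.8, 70.77], [-126.05, 130.52], [-82.76, 87.17], [-180, 180]. Speed limits (degrees/s): [127.2, 127.2, 147.25, 180, 180, 180].

INTERFACE

Orientations are given as [roll, pitch, yaw] about the fixed x, y, z axes, in that order (R = Rz(yaw) Ry(pitch) Rx(roll)).
In Python, from workcell import bot gives the robot as it stands.
- The arm moves only by the shell command python3 drive.py FILE [FORCE], which reads ROWS from the file FILE. ROWS is 1 to 5 rows, one to a line, with the numbers parted by spaces; each row has 5 numbers: dx, dy, dz in m, then a turn about the tool's z in degrees, then the finger opening in m; each row is the pose to reach, as a shift and turn from the pose commanded when the command began, along the tool's axes at that moment; what a row does not reach only later rows make up. A row lasts 1/12 s, in which the tool goes at most 0.0417 m and 7.16 degrees, less where a joint would pass 70% of its speed; a pose out of reach is approached as far as the arm can. The fingers move at their own pace and stop on an object; FORCE is the grip in N (left out, the last holds). Time passes only in rows, so rows that do not move let the fingers close. It prints the time, the measured TCP pose, the force, the opening and the grip force at its end. Input that does not fit is refused with a message, and nothing moves.
- bot.get_obs(): the state, without advancing time (a new reading comes with each control period).
- bot.camera(name): name is "scene" or "side" or "wrist"; returns the picture (400x640x3 uint8, blue, green, red); there is no depth.
- bot.camera_info(name): a dict with "mtx" (3x3 intrinsics, pixels), "k1" (the pictures are not rectified: a ray, as slopes to the right and down, at radius r is drawn at 1 + k1 r^2 times it, then the intrinsics apply), "extrinsics" (4x4, takes a point from camera to world coordinates). Camera axes: x right, y down, z forward; pixel columns grow to the right and rows downward; lengths in m; the calibration is good to about 2 mm. A picture is of the moment at which its call begins: read the wrist's pose just before it. camera_info takes no time and is no camera call; for the wrist camera it gives the pose at the moment of the call.
- bot.job_done(): hands the job in; it is judged then, once.
The state is a dict: "time": time; "q": joint angles; "qd": joint speeds; "joint_efforts": joint torques, N m; "ee_pos": TCP position; "tcp_rot": TCP orientation; "wrist_force": force on the tool from outside, world axes, zero at the start; "torque": the same for the moment, N m; "opening": finger opening in m; "grasp_force": force on a finger pad.
Only numpy, scipy, OpenCV 4.12 (cv2) and the standard library are available. Lean on these libraries where they do the work, as an engineer would, in place of code of your own. Each camera call takes 0.05 s, during which the arm holds its last target. There are 200 camera calls.

TASK

Build the small valve up in the pocket of the sloping assembly nest: the valve body first, then the spacer plate on it, then the bonnet cover on top, each lying square and flat in the pocket, and let go of each before fetching the next. Then lift the keeper bolt by its black tab over the catch, slide it down the slope until it stops over the cover's edge, and let it down so that it holds the stack. Do not knock over or shift the spray can, the glue bottle or the tape measure.

Things in the scene. Friction and masses are not known exactly. Their poses are not given: they have to be found in the camera images.
- plate: Sloping grey plate of the fixed assembly nest, always at 25 degrees to the bench, low edge towards the robot. Origin: centre of the pocket floor on its upper face, 40 mm over the bench. x points up the slope, y across, z square out of the plate (up and towards the robot). Plate: x -55..138, y -50..50 mm; its base y -65..65. A seated part has its x along the plate's x.
- pocket_mouth (a point): Centre of the pocket's mouth, 52 mm out from its floor. The pocket is 73 mm along plate x, 57 along y (2.5 mm play each side), bounded only by four dark corner angles: inner legs 12 mm, walls 8 mm thick, 52 mm tall, straight up to 44, above that flared 4 mm outward. Between them the sides are open for fingers: 49 mm wide gaps in the long sides (y = +-28.5 mm), 33 mm in the ends.
- rail (a point): Centre of the top of the rail block that carries the keeper bolt, at plate x = 106, z = 33 mm. The block is 40 mm wide (y), x 75..138 mm. Two staples over the bolt, at plate x = 97 and 128 mm, 38 mm wide, reach to z = 67 mm.
- valve_body: Aluminium valve body, a block 68 (x) x 52 (y) x 26 (z) mm, with a pipe stub 8 mm long, 19 mm diameter in each short end (these go in the pocket's 33 mm end gaps), dark bore in the top. 0.3 kg. Origin: centre of the underside, z up. Stands on the bench; same either way round. Seated: origin on the plate's origin.
- spacer: Dark steel spacer plate, 68 (x) x 52 (y) x 10 (z) mm with a 30 mm round window. 0.08 kg. Origin: centre of the underside, z up. Lies flat on the bench; same either way round. Seated: origin at plate z = 26 mm.
- cover: Aluminium bonnet cover: plate 68 (x) x 52 (y) x 8 (z) mm, in its middle a round bonnet (26 mm diameter, top 28 mm over the underside), four screw heads 9 mm wide, 5 mm high at x +-27, y +-19 mm. 0.18 kg. Origin: centre of the underside, z up. Lies on the bench, bonnet up; same either way round. Seated: origin at plate z = 36 mm.
- keeper_tab (a point): Middle of the top of the keeper bolt's black tab: 16 mm along plate x, 12 mm along y (pinch it across y), standing 39 mm out of the bolt. The bolt is a steel bar 22 x 8 mm, 117 mm long along plate x, nose 30 mm down-slope of the tab, 0.25 kg; at rest its underside is 43 mm over the plate. Parked: tab top at plate x = 78, z = 90 mm.
- keeper (a joint): Travel of the keeper bolt down the slope (plate -x), m: 0 to 0.002 parked (nose 12 mm clear of the pocket), 0.030 home, nose 18 mm in over the cover's edge. While down, a tooth under it stands behind a 7 mm high catch ridge and it cannot travel. Lifted 8 mm or more it slides freely, by its own weight too; past 0.018 it can drop again.
- keeper_lift (a joint): Lift of the keeper bolt along plate z, m: 0 down on its rail, at most 0.011 in its staples. Falls back by its own weight (about 2 N). Home on a complete stack it rests on the cover at about 0.001.
- spray_can: Bystander: upright spray can, 65 mm diameter, 204 mm tall, origin at the centre of its underside. Leave alone.
- glue_bottle: Bystander: upright glue bottle, 60 mm diameter, 178 mm tall, origin at the centre of its underside. Leave alone.
- tape_measure: Bystander: yellow tape measure, 38 x 78 x 67 mm high, origin at the centre of its underside. Leave alone.

How it is judged:
By the outcome, as a careful person would: the job done as asked, in the order asked, and still so for the second after the job is handed in, with the robot touching nothing.
It also fails if it takes over 72 s, if anything falls off the work surface, if the arm or the gripper's body presses on something with over 40 N, if the wrist force passes 120 N, or if a joint passes its speed limit or range.

## Working session

There is one attempt and no reset: what is moved stays moved. The work goes in short steps, Python scripts to look and compute and a shell command to move; the robot and the scene stay as the last step left them, time stands still between calls to the robot, and variables do not carry over. Pictures are saved under pics/ and viewed, at most 10 in all, crops included, and the job is handed in when it is done.

```bash
ls; mkdir -p pics; python3 - <<'E'
from workcell import bot
import cv2,numpy as np
for n in ["scene","side","wrist"]:
    i=bot.camera_info(n);print(n,i["mtx"],i["k1"],np.round(i["extrinsics"],4))
    cv2.imwrite(f"pics/{n}0.png",bot.camera(n))
a=[cv2.imread(f"pics/{n}0.png") for n in ["scene","side"]]
print(bot.get_obs())
E
```

```text
drive.py
pics
workcell.py
scene [[365.81168153   0.         312.47918813]
 [  0.         365.81168153 199.54894826]
 [  0.           0.           1.        ]] -0.05251224102006908 [[-0.984   0.0912 -0.1528  0.6434]
 [ 0.1777  0.548  -0.8174  0.8526]
 [ 0.0092 -0.8315 -0.5555  0.6954]
 [ 0.      0.      0.      1.    ]]
side [[500.1562336    0.         316.57492752]
 [  0.         500.1562336  198.00187387]
 [  0.           0.           1.        ]] 0.029539729319743555 [[ 9.5620e-01 -1.9240e-01  2.2050e-01  1.1100e-01]
 [-2.9270e-01 -6.2980e-01  7.1960e-01 -1.2390e+00]
 [ 5.0000e-04 -7.5260e-01 -6.5850e-01  1.2534e+00]
 [ 0.0000e+00  0.0000e+00  0.0000e+00  1.0000e+00]]
wrist [[305.01770357   0.         322.16931007]
 [  0.         305.01770357 196.85770306]
 [  0.           0.           1.        ]] -0.0067524000730597965 [[ 0.2751  0.9204  0.2779  0.0813]
 [ 0.9614 -0.2628 -0.0813  0.5499]
 [-0.0018  0.2896 -0.9572  0.3727]
 [ 0.      0.      0.      1.    ]]
{'time': 0.15, 'q': array([7.39681849e+01, 5.00276723e+00, 1.00459278e+01, 9.50986640e+01,
       7.55272410e-05, 9.00001914e+01]), 'qd': array([-0.13960123, -0.02165529,  0.13812814,  0.02308873,  0.00965936,
        0.01303522]), 'joint_efforts': array([-1.73216135e-04, -5.20763004e+01,  4.65044045e+01,  1.40046794e-02,
       -3.81335360e-05,  8.23806857e-06]), 'ee_pos': array([0.15185534, 0.52847605, 0.25576577]), 'tcp_rot': array([-1.79944497e+02, -7.53417673e-05,  1.63967993e+02]), 'wrist_force': array([-0.66538284,  0.11299951, -0.20913637]), 'torque': array([-0.03642201, -0.00439858,  0.02203892]), 'grasp_force': 0.0, 'opening': 0.08572643298567757}
```
View pics/scene0.png

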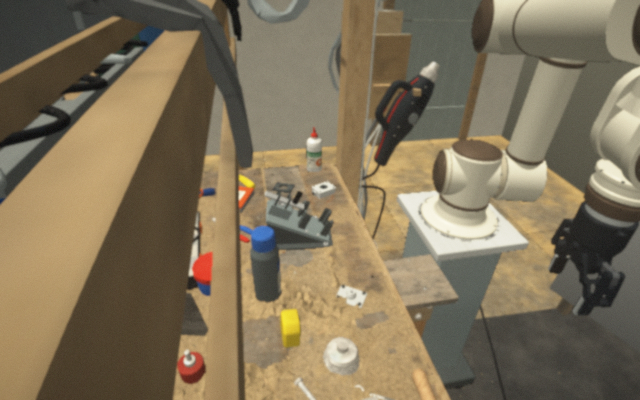

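View pics/side0.png

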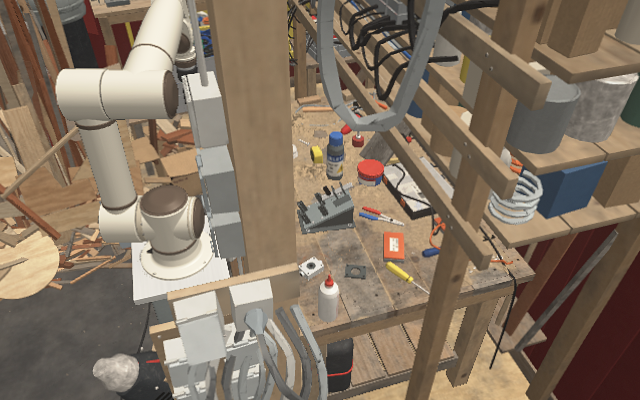

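The scene view shows a can near (264,265), tape at (290,328), glue at (314,152), the nest at (298,218), a white part at (350,295), and the body at about (322,187). The side view shows the body at (312,267), spacer at (355,271) and nest at (327,208). I'll zoom in on both.

```bash
python3 - <<'E'
import cv2,numpy as np
s=cv2.imread("pics/scene0.png")[150:300,255:375];d=cv2.imread("pics/side0.png")[180:290,285:375]
s=cv2.resize(s,None,fx=3.3,fy=3.3,interpolation=cv2.INTER_CUBIC);d=cv2.resize(d,None,fx=4.4,fy=4.4,interpolation=cv2.INTER_CUBIC)
h=max(s.shape[0],d.shape[0]);c=np.zeros((h,s.shape[1]+d.shape[1],3),np.uint8);c[:s.shape[0],:s.shape[1]]=s;c[:d.shape[0],s.shape[1]:]=d
print(c.shape,s.shape);cv2.imwrite("pics/z1.png",c)
E
```

```text
(495, 792, 3) (495, 396, 3)
```

View pics/z1.png

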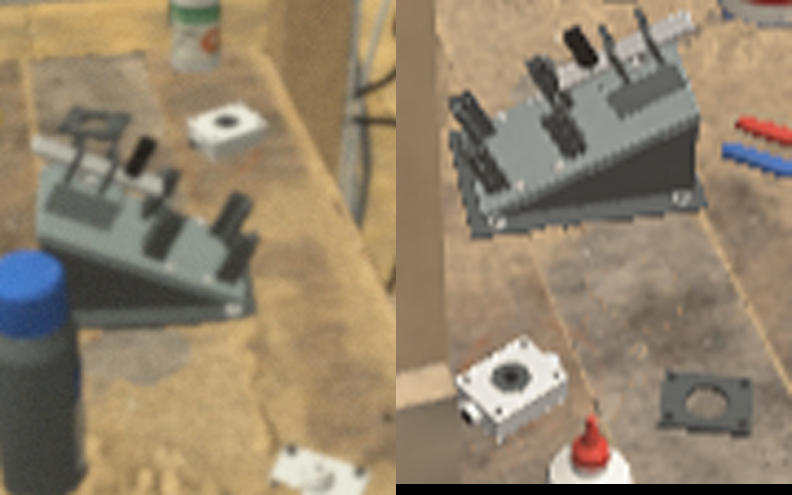

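The zoom shows the body with its bore (side about (311,265.5), scene (324,187)), the spacer window at side (356,271.6), and the cover at scene (352,293). The nest faces the robot, with its tab at scene (297,197) and side (327,191).

```bash
cat > h.py <<'E'
import numpy as np,cv2
from scipy.spatial.transform import Rotation as R
from workcell import bot
def ray(i,p):
    k=i["k1"];K=i["mtx"];d=np.array([(p[0]-K[0,2])/K[0,0],(p[1]-K[1,2])/K[1,1]])
    u=d.copy()
    for _ in range(20): u=d/(1+k*(u@u))
    E=np.array(i["extrinsics"]);v=E[:3,:3]@np.r_[u,1]
    return E[:3,3],v/np.linalg.norm(v)
def onz(i,p,z):
    o,v=ray(i,p);return o+v*(z-o[2])/v[2]
def tri(obs):  # [(info,px),...] -> point, residual
    A=np.zeros((3,3));b=np.zeros(3);rs=[ray(*t) for t in obs]
    for o,v in rs:
        M=np.eye(3)-np.outer(v,v);A+=M;b+=M@o
    x=np.linalg.solve(A,b);return x,[np.linalg.norm(np.cross(v,x-o)) for o,v in rs]
def proj(i,P):
    E=np.array(i["extrinsics"]);c=(np.atleast_2d(P)-E[:3,3])@E[:3,:3];u=c[:,:2]/c[:,2:]
    u=u*(1+i["k1"]*(u**2).sum(1,keepdims=True));return u*np.diag(i["mtx"])[:2]+i["mtx"][:2,2]
def to_tool(P,o=None):
    o=o or bot.get_obs();return R.from_euler("xyz",o["tcp_rot"],degrees=True).inv().apply(np.array(P)-o["ee_pos"])
E
python3 - <<'E'
from h import *
np.set_printoptions(precision=4,suppress=True)
s=bot.camera_info("scene");d=bot.camera_info("side")
S=lambda x,y:(255+x/3.3-.35,150+y/3.3-.35)
D=lambda x,y:(285+(x-396)/4.4-.4,180+y/4.4-.4)
print("bore",tri([(s,S(227,121)),(d,D(511,376))]),onz(d,D(511,376),.026),onz(s,S(227,121),.026))
print("spacer",onz(d,D(708,403),.01),onz(s,S(97,122),.01))
print("cover",onz(s,S(320,478),.028),onz(s,S(320,478),.008))
tab=tri([(s,S(146,143)),(d,D(571,33))]);print("tab",tab)
print("staples",tri([(s,S(83,135)),(d,D(640,18))]))
# base corner near-robot +y (scene right-front)
print("base lowfront", onz(s,S(250,318),0), onz(d,D(474,236),0), onz(d,D(705,208),0),onz(s,S(70,326),0))
print("can",onz(s,(267,298),0),"tape",onz(s,(291,346),0),"glue",onz(s,(314,168),0),onz(d,(328,318),0))
E
```

```text
bore (array([ 0.4073, -0.2071,  0.0264]), [np.float64(0.0003498470970551894), np.float64(0.000349847097055137)]) [ 0.4078 -0.2068  0.026 ] [ 0.4068 -0.2077  0.026 ]
spacer [ 0.5427 -0.2606  0.01  ] [ 0.54  -0.254  0.01 ]
cover [0.4403 0.2855 0.028 ] [0.4342 0.2685 0.008 ]
tab (array([0.5237, 0.0128, 0.1503]), [np.float64(0.00097300776996973), np.float64(0.0009730077699696022)])
staples (array([0.5764, 0.0048, 0.1589]), [np.float64(0.00018041203090635803), np.float64(0.00018041203090646304)])
base lowfront [0.444  0.0749 0.    ] [ 0.4277 -0.0349  0.    ] [ 0.6156 -0.0589  0.    ] [0.5997 0.0592 0.    ]
can [0.6388 0.2374 0.    ] tape [0.5984 0.3797 0.    ] glue [ 0.4065 -0.3893  0.    ] [ 0.4043 -0.3991  0.    ]
```

```bash
echo '-0.034 -0.017 0 0 0.085
-0.068 -0.034 0 0 0.085
-0.102 -0.051 0 0 0.085
-0.136 -0.068 0 0 0.085
-0.17 -0.085 0 0 0.085' > path.dat && python3 drive.py path.dat 20
echo '-0.034 -0.017 0 -2 0.085
-0.068 -0.034 0 -4 0.085
-0.102 -0.051 0 -6 0.085
-0.136 -0.068 0 -8 0.085
-0.168 -0.085 0 -9 0.085' > path.dat && python3 drive.py path.dat
python3 - <<'E'
from h import *
np.set_printoptions(precision=4,suppress=True)
i=bot.camera_info("wrist");im=bot.camera("wrist");cv2.imwrite("pics/cov.png",im);np.save("cov.npy",i,allow_pickle=True)
o=bot.get_obs();print(o["time"],o["ee_pos"],o["tcp_rot"],o["q"])
E
```

```text
time: 0.57
ee_pos: [0.2926, 0.3986, 0.2561]
tcp_rot: [-180.0, -0.0, 164.0]
wrist_force: [0.3, -0.1, 0.2]
opening: 0.0849
grasp_force: 0.0
time: 0.98
ee_pos: [0.431, 0.2702, 0.2561]
tcp_rot: [-180.0, -0.0, 173.1]
wrist_force: [0.5, 1.1, -0.1]
opening: 0.0847
grasp_force: 0.0
1.0333 [0.4343 0.2668 0.2557] [-179.8957    0.0831  172.9266] [31.628  -0.5696  4.2934 94.8634 -0.1334 38.7015]
```

View pics/cov.png

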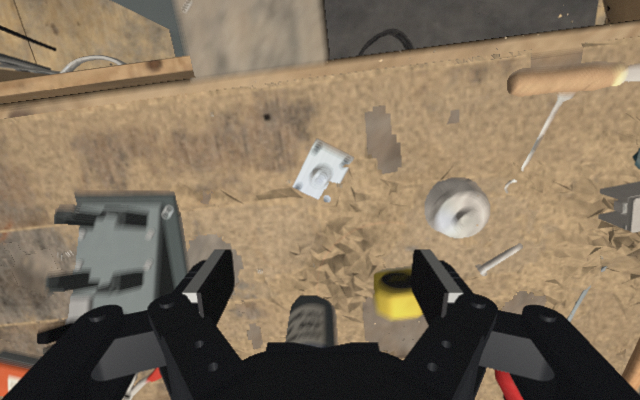

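Cover at about (322,171), with screw heads visible and the plate rotated. The nest is at left, tape at (395,295). Next I'll look at the nest, then the body and spacer.

```bash
echo '-0.009 -0.035 0 0 0.085
-0.018 -0.07 0 0 0.085
-0.027 -0.105 0 0 0.085
-0.036 -0.14 0 0 0.085
-0.045 -0.175 0 0 0.085' > path.dat && python3 drive.py path.dat >/dev/null
echo '-0.01 -0.035 0 0 0.085
-0.02 -0.069 0 0 0.085
-0.02 -0.069 0 0 0.085
-0.02 -0.069 0 0 0.085' > path.dat && python3 drive.py path.dat
cat > snap.py <<'E'
from h import *;import sys
i=bot.camera_info("wrist");im=bot.camera("wrist");cv2.imwrite(f"pics/{sys.argv[1]}.png",im);np.save(sys.argv[1]+".npy",i,allow_pickle=True)
E
python3 snap.py nest
echo '0.009 -0.035 0 0 0.085
0.018 -0.07 0 0 0.085
0.027 -0.105 0 0 0.085
0.036 -0.14 0 0 0.085
0.036 -0.175 0 0 0.085' > path.dat && python3 drive.py path.dat >/dev/null
echo '0 -0.032 0 0 0.085
0 -0.064 0 0 0.085
0 -0.064 0 0 0.085
0 -0.064 0 0 0.085' > path.dat && python3 drive.py path.dat
python3 snap.py body
```

```text
time: 1.78
ee_pos: [0.4644, 0.0202, 0.2561]
tcp_rot: [-180.0, -0.0, 172.8]
wrist_force: [-1.3, 0.9, 0.2]
opening: 0.0846
grasp_force: 0.0
time: 2.58
ee_pos: [0.3995, -0.2111, 0.256]
tcp_rot: [180.0, -0.0, 172.9]
wrist_force: [1.0, 0.8, -0.3]
opening: 0.0852
grasp_force: 0.0
```

```bash
python3 -c "
import cv2,numpy as np
a=cv2.imread('pics/nest.png')[0:300,60:460];b=cv2.imread('pics/body.png')[0:300,60:460]
c=np.vstack([a,b]);cv2.imwrite('pics/two.png',cv2.resize(np.hstack([a,b]),None,fx=1,fy=1))
"
```

```text
(no output)
```

View pics/two.png

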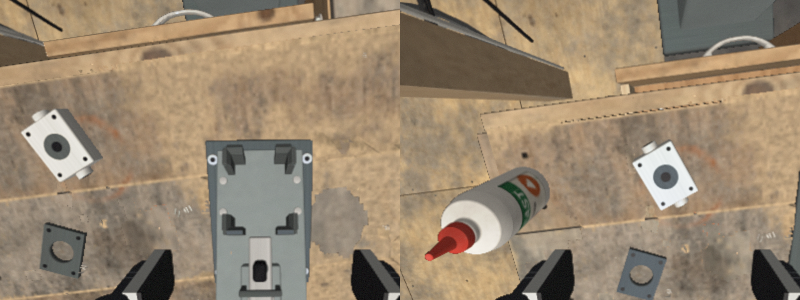

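Nest view: base front corners near (267,141)/(369,139), screws at (272,159)/(367,159), tab at (320,268); the nest is nearly square with the image. Body bore in the body view is at about (326,177) and the spacer window at (302,272). I'll measure these with masks.

```bash
cat > m1.py <<'E'
from h import *
np.set_printoptions(precision=4,suppress=True)
im=cv2.imread("pics/nest.png");b=cv2.imread("pics/body.png");c=cv2.imread("pics/cov.png")
cv2.imwrite("pics/z2.png",cv2.resize(im[130:300,255:385],None,fx=3.5,fy=3.5,interpolation=cv2.INTER_CUBIC))
N,B,C=[np.load(n+".npy",allow_pickle=True).item() for n in("nest","body","cov")]
def blob(im,lo,hi,roi,k=3):
    x0,y0,x1,y1=roi;m=cv2.inRange(cv2.cvtColor(im,cv2.COLOR_BGR2HSV),np.array(lo),np.array(hi))
    z=np.zeros_like(m);z[y0:y1,x0:x1]=m[y0:y1,x0:x1]
    z=cv2.morphologyEx(z,cv2.MORPH_OPEN,np.ones((k,k)))
    cs,_=cv2.findContours(z,0,1);return max(cs,key=cv2.contourArea)
def rect(i,ct,z):
    p=np.array([onz(i,q,z)[:2] for q in ct.reshape(-1,2)],np.float32)
    r=cv2.minAreaRect(p);bx=cv2.boxPoints(r);e=[bx[1]-bx[0],bx[2]-bx[1]];l=max(e,key=np.linalg.norm)
    return r[0],sorted(r[1]),np.degrees(np.arctan2(l[1],l[0]))%180
for n,im_,i,roi in(("bodyB",b,B,(270,130,380,215)),("bodyN",im,N,(70,95,175,190))):
    ct=blob(im_,(0,0,175),(179,60,255),roi,9);print(n,cv2.boundingRect(ct),rect(i,ct,.026))
    ct=blob(im_,(0,0,0),(179,110,110),(roi[0]+30,roi[1]+25,roi[2]-30,roi[3]-20));(x,y),a,_=cv2.fitEllipse(ct);print(" bore",(x,y),a,onz(i,(x,y),.026))
for n,im_,i,roi in(("spB",b,B,(265,245,330,302)),("spN",im,N,(90,215,155,285))):
    ct=blob(im_,(80,0,30),(130,255,150),roi);print(n,cv2.boundingRect(ct),rect(i,ct,.010))
ct=blob(c,(0,0,160),(179,45,255),(285,130,365,210));print("cov",cv2.boundingRect(ct),rect(C,ct,.008))
ct=blob(im,(0,0,0),(179,255,40),(305,250,335,290),2);print("tab",cv2.boundingRect(ct),ct.reshape(-1,2).tolist()[:20])
E
python3 m1.py
```

```text
bodyB (299, 149, 42, 36) ((0.3907793164253235, -0.21468958258628845), [0.03272407501935959, 0.0522322803735733], np.float32(116.34809))
 bore (325.06390380859375, 176.37161254882812) (15.699976921081543, 20.00548553466797) [ 0.4063 -0.2075  0.026 ]
bodyN (90, 116, 38, 37) ((0.3880980312824249, -0.2155562788248062), [0.03385099768638611, 0.05187901109457016], np.float32(115.62415))
 bore (116.4888916015625, 146.16879272460938) (21.329883575439453, 26.152175903320312) [ 0.4068 -0.2072  0.026 ]
spB (277, 249, 49, 51) ((0.5411059856414795, -0.25647974014282227), [0.05046525597572327, 0.06847520172595978], np.float32(155.85747))Traceback (most recent call last):
  File "m1.py", line 19, in <module>
    ct=blob(im_,(80,0,30),(130,255,150),roi);print(n,cv2.boundingRect(ct),rect(i,ct,.010))
  File "m1.py", line 10, in blob
    cs,_=cv2.findContours(z,0,1);return max(cs,key=cv2.contourArea)
                                        ~~~^^^^^^^^^^^^^^^^^^^^^^^^
ValueError: max() iterable argument is empty
```

View pics/z2.png

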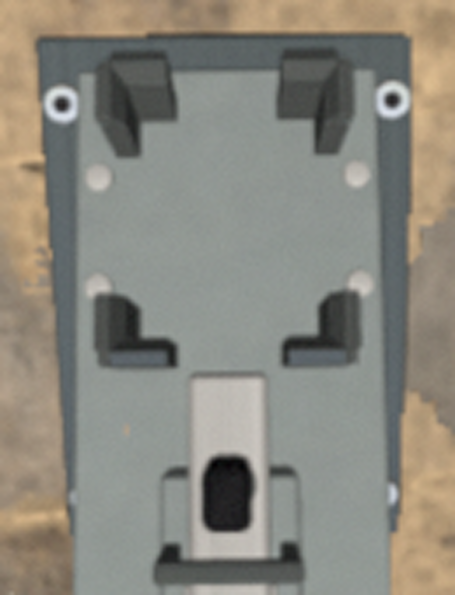

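The zoom shows the plate's front corners at zoom (80,72)/(375,70), nose corners at (190,375)/(267,375), and tab top at (228,492). I'll fit the nest pose from those points and refine the body, spacer and cover masks.

```bash
python3 - <<'E'
import re
s=open("m1.py").read().split("for n,im_,i,roi in((\"bodyB\"")[0]
s+='''
def hull(im,lo,hi,roi,k):
    x0,y0,x1,y1=roi;m=cv2.inRange(cv2.cvtColor(im,cv2.COLOR_BGR2HSV),np.array(lo),np.array(hi))[y0:y1,x0:x1]
    m=cv2.copyMakeBorder(m,30,30,30,30,0)
    m=cv2.morphologyEx(m,cv2.MORPH_CLOSE,cv2.getStructuringElement(2,(25,25)));m=cv2.morphologyEx(m,cv2.MORPH_OPEN,cv2.getStructuringElement(2,(k,k)))
    cs,_=cv2.findContours(m,0,1);return cv2.convexHull(max(cs,key=cv2.contourArea))+np.array([x0-30,y0-30])
for n,im_,i,roi in(("bodyB",b,B,(270,130,380,215)),("bodyN",im,N,(70,95,175,190))):
    for v in (170,190,205): print(n,v,rect(i,hull(im_,(0,0,v),(179,60,255),roi,19),.026))
for v in (150,180,200): print("cov",v,rect(C,hull(c,(0,0,v),(179,45,255),(285,130,365,210),9),.008))
print("sp",rect(B,hull(b,(80,0,30),(130,255,150),(265,245,330,302),9),.010))
from scipy.optimize import least_squares
Z=lambda x,y:[255+(x+.5)/3.5-.5,130+(y+.5)/3.5-.5]
P=np.array([[-55,-50,0],[-55,50,0],[48,-11,51],[48,11,51],[78,0,90]])/1e3
px=np.array([Z(80,72),Z(375,70),Z(190,375),Z(267,375),Z(228,492)])
ca,sa=np.cos(np.radians(25)),np.sin(np.radians(25))
def W(v,P):
    q=np.c_[P[:,0]*ca-P[:,2]*sa,P[:,1],.04+P[:,0]*sa+P[:,2]*ca]
    return R.from_euler("z",v[2]).apply(q)+np.array([v[0],v[1],0])
f=least_squares(lambda v:(proj(N,W(v,P))-px).ravel(),[.49,.017,-.12])
print("nest",f.x,np.degrees(f.x[2]),f.fun.reshape(-1,2))
'''
open("m2.py","w").write(s)
E
python3 m2.py
```

```text
bodyB 170 ((0.4062184989452362, -0.2079002410173416), [0.051803555339574814, 0.08291176706552505], np.float32(22.61337))
bodyB 190 ((0.40583255887031555, -0.2078849971294403), [0.05085514858365059, 0.08138298243284225], np.float32(22.4298))
bodyB 205 ((0.383059561252594, -0.2171838879585266), [0.029063165187835693, 0.04914456605911255], np.float32(110.97361))
bodyN 170 ((0.4078449010848999, -0.2067369818687439), [0.05162264034152031, 0.08220286667346954], np.float32(22.712578))
bodyN 190 ((0.408119261264801, -0.20656605064868927), [0.050496362149715424, 0.0785026103258133], np.float32(22.527302))
bodyN 205 ((0.40797197818756104, -0.20661669969558716), [0.04984958842396736, 0.07766284048557281], np.float32(22.662447))
cov 150 ((0.43662312626838684, 0.2702762484550476), [0.051596030592918396, 0.06736301630735397], np.float32(145.99312))
cov 180 ((0.4376925826072693, 0.2693164646625519), [0.05120097100734711, 0.06451629102230072], np.float32(145.9928))
cov 200 ((0.4388945400714874, 0.26867684721946716), [0.04932780563831329, 0.060666460543870926], np.float32(146.03351))
sp ((0.5410971641540527, -0.25647473335266113), [0.05045868828892708, 0.06847470998764038], np.float32(155.89516))
nest [ 0.4887  0.0157 -0.1144] -6.555216236726241 [[-0.6873 -1.6696]
 [ 0.8904 -2.0304]
 [-0.5696  0.0159]
 [ 0.5706 -0.209 ]
 [-0.144   3.1553]]
```

```bash
echo '0.001 0 0.04 -6 0.07
0.002 0 0.08 -12 0.07
0.003 -0.001 0.12 -18 0.07
0.004 -0.001 0.16 -24 0.07
0.004 -0.001 0.18 -29.7 0.07' > path.dat && python3 drive.py path.dat >/dev/null;echo '0 0 0 0 0.07
0 0 0 0 0.07' > path.dat && python3 drive.py path.dat
python3 - <<'E'
from h import *
np.set_printoptions(precision=4,suppress=True)
i=bot.camera_info("wrist");c=np.array([.4068,-.2073]);a=np.radians(202.6);u=np.array([np.cos(a),np.sin(a)])
print(to_tool([*(c+.012*u),.028]),bot.get_obs()["opening"])
E
```

```text
time: 3.22
ee_pos: [0.3954, -0.2099, 0.0763]
tcp_rot: [179.9, -0.0, -157.4]
wrist_force: [0.8, -0.5, 1.1]
opening: 0.0704
grasp_force: 0.0
[ 0.0005 -0.002   0.0483] 0.07042799932178598
```

```bash
echo '0 -0.002 0.025 0 0.07
0 -0.002 0.04 0 0.07
0 -0.002 0.047 0 0.07
0 -0.002 0.047 0 0.07
0 -0.002 0.047 0 0.045' > path.dat && python3 drive.py path.dat 25
echo '0 0 0 0 0.045
0 0 0 0 0.045
0 0 0 0 0.045
0 0 0 0 0.045' > path.dat && python3 drive.py path.dat
```

```text
time: 3.63
ee_pos: [0.3971, -0.2134, 0.031]
tcp_rot: [-179.9, 0.1, -157.4]
wrist_force: [-0.1, 0.2, 1.8]
opening: 0.0595
grasp_force: 0.0
time: 3.97
ee_pos: [0.3971, -0.2136, 0.0313]
tcp_rot: [-179.9, 0.1, -157.4]
wrist_force: [-0.4, 3.1, 7.6]
opening: 0.0512
grasp_force: 27.9
```

```bash
cat >> h.py <<'E'
O=np.array([.4887,.0157]);H=np.array([.9935,-.1142]);L=np.array([.1142,.9935])
def nest(h,z,l=0):
    "TCP goal at horizontal h (uphill), lateral l, height z -> tool-axes shift; yaw to turn"
    o=bot.get_obs();yaw=o["tcp_rot"][2]
    d=to_tool([*(O+h*H+l*L),z],o);t=-((173.445-yaw+180)%360-180)
    rel=o["ee_pos"][:2]-O
    print("h %.1f l %.1f z %.1f mm"%(rel@H*1e3,rel@L*1e3,o["ee_pos"][2]*1e3),"shift",np.round(d,4),"turn",round(t,2),"F",np.round(o["wrist_force"],1),"op",round(o["opening"],4),"t",o["time"])
E
echo '0 0 -0.03 0 0.045
0 0 -0.07 0 0.045
0 0 -0.11 0 0.045
0 0 -0.14 0 0.045
0 0 -0.14 0 0.045' > path.dat && python3 drive.py path.dat
python3 -c "
from h import *
nest(-.027,.16)"
```

```text
time: 4.38
ee_pos: [0.3982, -0.2145, 0.1765]
tcp_rot: [-179.6, 0.4, -157.4]
wrist_force: [1.1, 0.0, -3.2]
opening: 0.0513
grasp_force: 29.3
h -63.6 l -239.0 z 176.5 mm shift [-0.1485  0.1909  0.016 ] turn 29.19 F [ 1.1  0.  -3.2] op 0.0513 t 4.3833
```

```bash
echo '-0.02 0.033 0 5 0.045
-0.04 0.066 0 10 0.045
-0.06 0.099 0 15 0.045
-0.08 0.132 0 20 0.045
-0.1 0.165 0 25 0.045' > path.dat && python3 drive.py path.dat >/dev/null
echo '0 0 0 4.2 0.045' > path.dat && python3 drive.py path.dat
python3 -c "
from h import *
nest(-.055,.165);nest(-.027,.142)"
```

```text
time: 4.88
ee_pos: [0.4251, -0.0173, 0.1691]
tcp_rot: [179.9, 0.0, 173.5]
wrist_force: [-0.2, -0.8, -3.4]
opening: 0.0514
grasp_force: 29.5
h -59.4 l -40.0 z 169.1 mm shift [-0.0045  0.04    0.0042] turn 0.06 F [-0.2 -0.8 -3.4] op 0.0514 t 4.8833
h -59.4 l -40.0 z 169.1 mm shift [-0.0325  0.0399  0.0272] turn 0.06 F [-0.2 -0.8 -3.4] op 0.0514 t 4.8833
```

```bash
echo '-0.004 0.036 0.01 0 0.045
-0.01 0.04 0.02 0 0.045
-0.0325 0.04 0.024 0 0.045
-0.0325 0.04 0.024 0 0.045
-0.0325 0.04 0.024 0 0.045' > path.dat && python3 drive.py path.dat
python3 -c "
from h import *
nest(-.027,.142)
i=bot.camera_info('side');im=bot.camera('side');cv2.imwrite('pics/pr.png',cv2.resize(im[170:250,280:380],None,fx=6,fy=6,interpolation=cv2.INTER_CUBIC))"
```

```text
time: 5.3
ee_pos: [0.4617, 0.0134, 0.1444]
tcp_rot: [-180.0, -0.1, 173.5]
wrist_force: [-0.6, -0.2, -3.6]
opening: 0.0517
grasp_force: 29.5
h -26.6 l -5.3 z 144.4 mm shift [0.0004 0.0053 0.0024] turn 0.03 F [-0.6 -0.2 -3.6] op 0.0517 t 5.3
```

View pics/pr.png

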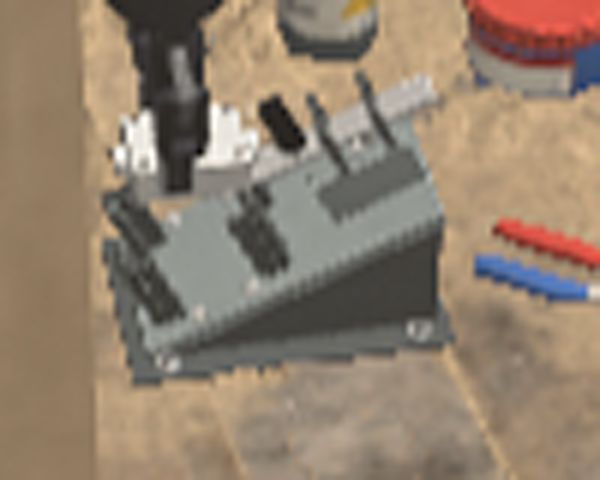

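The side view shows the level body at zoom (185,150), held over the uphill corner angles, clear of the tab. I'll fix the lateral error, then press down to tilt it.

```bash
echo '0 0.0053 0 0 0.045
0 0.0053 0.003 0 0.045
0 0.0053 0.006 0 0.045' > path.dat && python3 drive.py path.dat >/dev/null
python3 -c "
from h import *
nest(-.027,.118)"
echo '0 0 0.005 0 0.045
0 0 0.010 0 0.045
0 0 0.010 0 0.045' > path.dat && python3 drive.py path.dat
python3 -c "
from h import *
nest(-.027,.118)"
```

```text
h -26.7 l 0.0 z 139.5 mm shift [ 0.0003 -0.      0.0215] turn 0.02 F [-0.6 -0.3 -3.6] op 0.0515 t 5.6
time: 5.85
ee_pos: [0.4613, 0.0188, 0.129]
tcp_rot: [180.0, -0.1, 173.5]
wrist_force: [-6.6, 1.6, 4.1]
opening: 0.0514
grasp_force: 31.3
h -27.6 l -0.0 z 129.0 mm shift [-0.0006  0.      0.011 ] turn 0.03 F [-6.6  1.6  4.1] op 0.0514 t 5.85
```

```bash
echo '0 0 0.004 0 0.045
0 0 0.008 0 0.045
0 0 0.008 0 0.045' > path.dat && python3 drive.py path.dat
echo '0 0 0.004 0 0.045
0 0 0.007 0 0.045
0 0 0.007 0 0.045' > path.dat && python3 drive.py path.dat
python3 -c "
from h import *
nest(-.027,.118)
i=bot.camera_info('side');im=bot.camera('side');cv2.imwrite('pics/pr2.png',cv2.resize(im[170:250,280:380],None,fx=6,fy=6,interpolation=cv2.INTER_CUBIC))"
```

```text
time: 6.1
ee_pos: [0.461, 0.0188, 0.1211]
tcp_rot: [180.0, -0.1, 173.5]
wrist_force: [-8.1, 1.4, 4.5]
opening: 0.0513
grasp_force: 32.9
time: 6.35
ee_pos: [0.4612, 0.0188, 0.1142]
tcp_rot: [180.0, -0.1, 173.5]
wrist_force: [-7.2, 2.1, 4.3]
opening: 0.0514
grasp_force: 34.5
h -27.7 l -0.0 z 114.2 mm shift [-0.0007  0.     -0.0038] turn 0.03 F [-7.2  2.1  4.3] op 0.0514 t 6.35
```

View pics/pr2.png

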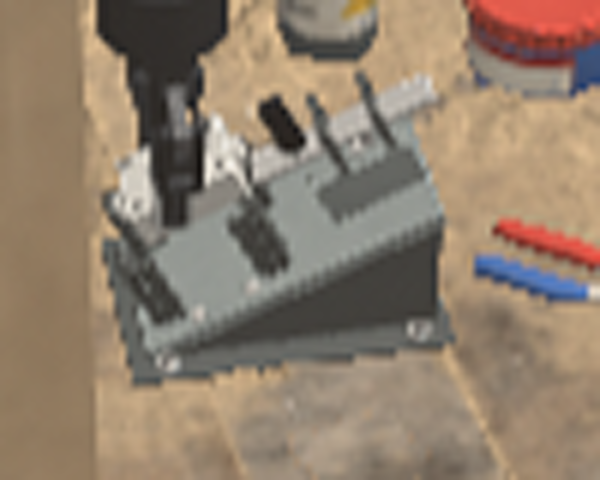

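The side view shows the body tilted to about the plate's slope on the corner tops. Now I back off, shift down-slope and insert along the normal.

```bash
echo '0.004 0 -0.008 0 0.045
0.017 0 -0.008 0 0.045
0.0173 0 -0.006 0 0.045
0.0173 0 -0.006 0 0.045' > path.dat && python3 drive.py path.dat
python3 -c "
from h import *
nest(-.0357,.1003)"
```

```text
time: 6.73
ee_pos: [0.4449, 0.0206, 0.1202]
tcp_rot: [-180.0, 0.0, 173.5]
wrist_force: [0.0, -0.1, -4.0]
opening: 0.0513
grasp_force: 33.5
h -44.1 l -0.1 z 120.2 mm shift [-0.0084  0.0001  0.0199] turn 0.02 F [ 0.  -0.1 -4. ] op 0.0513 t 6.7333
```

```bash
echo '-0.003 0 0.009 0 0.045
-0.007 0 0.018 0 0.045
-0.0075 0 0.018 0 0.045' > path.dat && python3 drive.py path.dat
echo '-0.0042 0 0.009 0 0.045
-0.0084 0 0.018 0 0.045
-0.0084 0 0.018 0 0.045' > path.dat && python3 drive.py path.dat
python3 -c "
from h import *
nest(-.0188,.064)"
```

```text
time: 6.98
ee_pos: [0.4537, 0.0197, 0.101]
tcp_rot: [180.0, 0.0, 173.5]
wrist_force: [3.0, -0.4, -2.2]
opening: 0.0513
grasp_force: 34.1
time: 7.23
ee_pos: [0.4625, 0.0186, 0.0824]
tcp_rot: [-180.0, 0.1, 173.5]
wrist_force: [8.4, -1.0, -4.8]
opening: 0.0513
grasp_force: 34.4
h -26.4 l -0.1 z 82.4 mm shift [-0.0076  0.0001  0.0184] turn 0.01 F [ 8.4 -1.  -4.8] op 0.0513 t 7.2333
```

```bash
echo '-0.003 0 0 0 0.045
-0.0065 0 0.008 0 0.045
-0.0065 0 0.008 0 0.045' > path.dat && python3 drive.py path.dat
echo '-0.003 0 0.006 0 0.045
-0.0035 0 0.008 0 0.045
-0.0035 0 0.008 0 0.045' > path.dat && python3 drive.py path.dat
python3 -c "
from h import *
nest(-.0188,.064)"
```

```text
time: 7.48
ee_pos: [0.4669, 0.018, 0.0739]
tcp_rot: [-180.0, -0.2, 173.5]
wrist_force: [-0.9, -0.5, -3.2]
opening: 0.0513
grasp_force: 33.8
time: 7.73
ee_pos: [0.4704, 0.0177, 0.0672]
tcp_rot: [-180.0, -0.1, 173.5]
wrist_force: [-0.2, 0.2, -2.6]
opening: 0.051
grasp_force: 33.8
h -18.4 l -0.1 z 67.2 mm shift [0.0004 0.0001 0.0032] turn 0.02 F [-0.2  0.2 -2.6] op 0.051 t 7.7333
```

Nearly seated; lower until contact, release, retreat.

```bash
echo '-0.001 0 0.003 0 0.045
-0.002 0 0.005 0 0.045
-0.002 0 0.005 0 0.045' > path.dat && python3 drive.py path.dat
echo '0 0 0 0 0.062
0 0 0 0 0.062
0 0 0 0 0.062
0 0 0 0 0.062' > path.dat && python3 drive.py path.dat
python3 -c "
from h import *
nest(-.0188,.064)"
echo '0.012 0 -0.03 0 0.062
0.03 0 -0.07 0 0.062
0.05 0 -0.11 0 0.062
0.05 0 -0.15 0 0.07
0.05 0 -0.15 0 0.07' > path.dat && python3 drive.py path.dat
python3 snap.py n2
python3 -c "
from h import *
a=cv2.imread('pics/n2.png')[60:340,180:460];b=bot.camera('side')[170:250,280:380]
a=cv2.resize(a,(450,450));b=cv2.resize(b,(350,280),interpolation=cv2.INTER_CUBIC);c=np.zeros((450,800,3),np.uint8);c[:,:450]=a;c[:280,450:]=b;cv2.imwrite('pics/n2z.png',c)"
```

```text
time: 7.98
ee_pos: [0.4725, 0.0176, 0.0633]
tcp_rot: [180.0, -0.0, 173.5]
wrist_force: [-4.0, -0.1, -1.5]
opening: 0.0513
grasp_force: 34.4
time: 8.32
ee_pos: [0.4731, 0.0175, 0.0636]
tcp_rot: [180.0, 0.1, 173.5]
wrist_force: [-0.1, 0.1, -0.5]
opening: 0.062
grasp_force: 0.0
h -15.7 l 0.0 z 63.6 mm shift [ 0.0031 -0.     -0.0004] turn 0.02 F [-0.1  0.1 -0.5] op 0.062 t 8.3167
time: 8.73
ee_pos: [0.4242, 0.0234, 0.2209]
tcp_rot: [179.9, 0.6, 173.5]
wrist_force: [0.7, 0.4, 0.8]
opening: 0.07
grasp_force: 0.0
```

View pics/n2z.png

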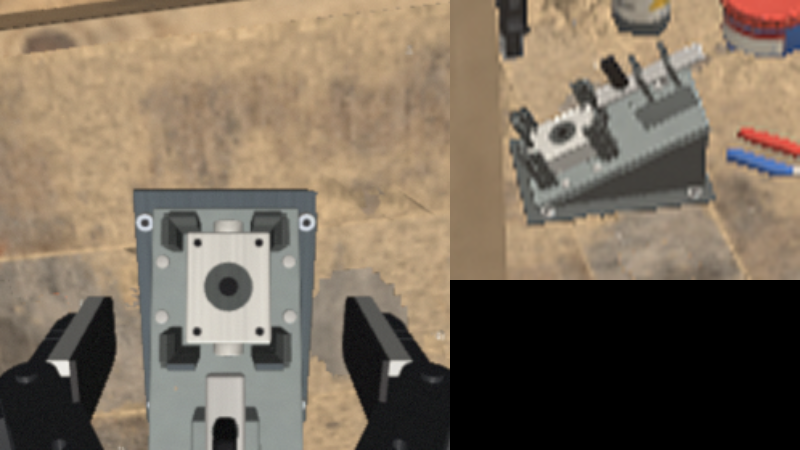

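The body sits square and flat in the pocket (wrist crop centre (228,288), side view too). Next the spacer.

```bash
echo '-0.017 -0.033 0 3 0.07
-0.034 -0.066 0 6 0.07
-0.051 -0.099 0 9 0.07
-0.068 -0.132 0 12 0.07
-0.085 -0.164 0 15 0.07' > path.dat && python3 drive.py path.dat >/dev/null
echo '-0.009 -0.036 0 1 0.07
-0.018 -0.072 0 2.6 0.07
-0.027 -0.108 0.01 2.6 0.07
-0.027 -0.108 0.03 2.6 0.07
-0.027 -0.108 0.03 2.6 0.07' > path.dat && python3 drive.py path.dat
python3 snap.py sp
cat > m3.py <<'E'
exec(open("m2.py").read().split("for n,im_")[0])
S=np.load("sp.npy",allow_pickle=True).item();s=cv2.imread("pics/sp.png")
c0=proj(S,[.541,-.2565,.01])[0].astype(int);print(c0)
x,y=c0;roi=(x-65,y-65,x+65,y+65)
hs=cv2.cvtColor(s,cv2.COLOR_BGR2HSV);print(hs[y-60:y+61:12,x].tolist())
ct=hull(s,(80,0,30),(130,255,150),roi,9);r=rect(S,ct,.010);print(cv2.boundingRect(ct),r)
a=np.radians(r[2]);u=np.array([np.cos(a),np.sin(a)])*(1 if np.cos(a)<0 else -1)
print(to_tool([*(np.array(r[0])+.012*u),.03]),bot.get_obs()["tcp_rot"][2])
E
python3 m3.py
```

```text
time: 9.67
ee_pos: [0.4725, -0.2609, 0.178]
tcp_rot: [180.0, -0.4, 155.7]
wrist_force: [0.2, 0.4, -1.1]
opening: 0.07
grasp_force: 0.0
[352 243]
[[16, 61, 180], [15, 54, 181], [15, 50, 173], [102, 34, 114], [17, 46, 160], [17, 50, 144], [18, 35, 87], [98, 27, 112], [16, 46, 133], [16, 49, 145], [16, 77, 179]]
(328, 212, 51, 62) ((0.5412355065345764, -0.25657203793525696), [0.05032356455922127, 0.06807061284780502], np.float32(156.05222))
[-0.0498  0.0309  0.1497] 155.7636276505121
```

```bash
echo '-0.025 0.015 0.03 0 0.07
-0.05 0.031 0.06 0 0.07
-0.05 0.031 0.095 0 0.07
-0.05 0.031 0.12 -0.2 0.07
-0.05 0.031 0.12 -0.2 0.065' > path.dat && python3 drive.py path.dat 25 
python3 -c "
from h import *
print(to_tool([.5412+.012*-.9139,-.2566+.012*.406,.03]),bot.get_obs()['tcp_rot'][2])"
```

```text
time: 10.13
ee_pos: [0.5306, -0.2491, 0.0576]
tcp_rot: [180.0, -0.5, 156.2]
wrist_force: [-0.8, 0.6, -0.6]
opening: 0.0652
grasp_force: 0.0
[-0.00094275 -0.00253233  0.02761011] 156.20750437607765
```

```bash
echo '0 -0.0025 0.015 0 0.065
0 -0.0025 0.027 0 0.065
0 -0.0025 0.027 0 0.065
0 -0.0025 0.027 0 0.045
0 -0.0025 0.027 0 0.045' > path.dat && python3 drive.py path.dat 25 
echo '0 0 0 0 0.045
0 0 0 0 0.045
0 0 0 0 0.045' > path.dat && python3 drive.py path.dat
echo '0 0 -0.02 0 0.045
0 0 -0.05 0 0.045
0 0 -0.09 0 0.045
0 0 -0.13 0 0.045
0 0 -0.14 0 0.045' > path.dat && python3 drive.py path.dat
python3 snap.py sp2
python3 -c "
from h import *
nest(-.05,.17)"
```

```text
time: 10.55
ee_pos: [0.5322, -0.2542, 0.0378]
tcp_rot: [180.0, 0.1, 156.1]
wrist_force: [-0.5, 0.0, -0.6]
opening: 0.0452
grasp_force: 0.0
time: 10.8
ee_pos: [0.532, -0.2544, 0.037]
tcp_rot: [-180.0, 0.1, 156.1]
wrist_force: [-0.2, -0.2, -0.5]
opening: 0.045
grasp_force: 0.0
time: 11.22
ee_pos: [0.5331, -0.255, 0.1835]
tcp_rot: [-180.0, 0.5, 156.1]
wrist_force: [0.8, -0.6, 0.5]
opening: 0.0452
grasp_force: 0.0
h 75.3 l -263.9 z 183.0 mm shift [0.1985 0.2144 0.0112] turn -17.38 F [ 0.1 -0.1  1.2] op 0.0448 t 11.2667
```

It missed: the fingers closed above the plate, because I took the reading while the arm was still settling. I'll recheck the spacer and retry with dwell rows.

```bash
sed -i 's/"sp.npy"/"sp2.npy"/;s#pics/sp.png#pics/sp2.png#' m3.py; python3 m3.py
echo '0 0 0.04 0 0.07
0 0 0.08 0 0.07
0 0 0.12 0 0.07
0 0 0.12 0 0.07
0 0 0.12 0 0.07' > path.dat && python3 drive.py path.dat
echo '0 0 0 0 0.065
0 0 0 0 0.065' > path.dat && python3 drive.py path.dat
python3 -c "
from h import *
print(to_tool([.5412+.012*-.9139,-.2566+.012*.406,.03]),bot.get_obs()['tcp_rot'][2])"
```

```text
[323 189]
[[17, 56, 165], [16, 52, 171], [17, 50, 173], [99, 31, 117], [16, 49, 166], [18, 43, 148], [17, 41, 130], [103, 31, 116], [16, 47, 147], [18, 45, 146], [18, 53, 140]]
(297, 156, 53, 67) ((0.5416274070739746, -0.25698721408843994), [0.050895825028419495, 0.06782905757427216], np.float32(156.1354))
[0.005  0.0016 0.153 ] 156.06352209728954
time: 11.68
ee_pos: [0.5303, -0.2536, 0.0549]
tcp_rot: [180.0, -0.3, 156.1]
wrist_force: [0.7, 0.1, 0.7]
opening: 0.0698
grasp_force: 0.0
time: 11.85
ee_pos: [0.5332, -0.255, 0.0596]
tcp_rot: [-180.0, 0.3, 156.1]
wrist_force: [0.9, -0.3, 1.4]
opening: 0.0648
grasp_force: 0.0
[0.00415836 0.0017454  0.02954081] 156.06538973223454
```

```bash
echo '0.003 0.001 0.015 0 0.065
0.003 0.0015 0.027 0 0.065
0.003 0.0015 0.031 0 0.065
0.003 0.0015 0.031 0 0.065' > path.dat && python3 drive.py path.dat 25 
echo '0 0 0 0 0.045
0 0 0 0 0.045
0 0 0 0 0.045
0 0 0 0 0.045' > path.dat && python3 drive.py path.dat
python3 -c "
from h import *
o=bot.get_obs();print(o['ee_pos'],o['wrist_force'])"
```

```text
time: 12.18
ee_pos: [0.5294, -0.2515, 0.0249]
tcp_rot: [180.0, -0.0, 156.1]
wrist_force: [0.6, -0.5, -0.8]
opening: 0.065
grasp_force: 0.0
time: 12.52
ee_pos: [0.53, -0.2519, 0.0262]
tcp_rot: [-180.0, 0.1, 156.1]
wrist_force: [-0.1, 0.3, 3.4]
opening: 0.0506
grasp_force: 26.7
[ 0.5300043  -0.25189037  0.02617884] [-0.05045796  0.25399039  3.39368192]
```

```bash
echo '0 0 -0.03 0 0.045
0 0 -0.07 0 0.045
0 0 -0.11 0 0.045
0 0 -0.15 0 0.045
0 0 -0.15 0 0.045' > path.dat && python3 drive.py path.dat
echo '0 0 0 0 0.045
0 0 0 0 0.045' > path.dat && python3 drive.py path.dat
python3 -c "
from h import *
nest(-.0475,.16)"
```

```text
time: 12.93
ee_pos: [0.5317, -0.2527, 0.1842]
tcp_rot: [-180.0, 0.7, 156.1]
wrist_force: [1.4, -1.1, -0.2]
opening: 0.0509
grasp_force: 26.8
time: 13.1
ee_pos: [0.5294, -0.2516, 0.1748]
tcp_rot: [-180.0, -0.0, 156.1]
wrist_force: [0.5, 0.6, -1.1]
opening: 0.0507
grasp_force: 26.8
h 71.0 l -260.9 z 174.8 mm shift [0.191  0.2136 0.0148] turn -17.38 F [ 0.5  0.6 -1.1] op 0.0507 t 13.1
```

```bash
echo '0.03 0.025 0 -3 0.045
0.06 0.05 0 -7 0.045
0.09 0.075 0 -11 0.045
0.12 0.1 0 -15 0.045
0.15 0.125 0 -17.4 0.045' > path.dat && python3 drive.py path.dat
echo '0 0 0 0 0.045
0 0 0 0 0.045' > path.dat && python3 drive.py path.dat >/dev/null
python3 -c "
from h import *
nest(-.0475,.16)"
```

```text
time: 13.52
ee_pos: [0.4412, -0.0752, 0.173]
tcp_rot: [180.0, -0.2, 173.7]
wrist_force: [0.7, 1.5, -1.0]
opening: 0.051
grasp_force: 26.8
h -36.0 l -95.6 z 174.0 mm shift [0.0112 0.0956 0.014 ] turn 0.18 F [ 0.1 -0.2 -0.8] op 0.0508 t 13.6833
```

```bash
echo '0.004 0.035 0 0 0.045
0.008 0.07 0 0 0.045
0.0112 0.0956 0.005 0.1 0.045
0.0112 0.0956 0.014 0.1 0.045
0.0112 0.0956 0.014 0.1 0.045' > path.dat && python3 drive.py path.dat >/dev/null
echo '0 0 0 0 0.045
0 0 0 0 0.045' > path.dat && python3 drive.py path.dat >/dev/null
python3 -c "
from h import *
nest(-.0433,.1247)"
```

```text
h -45.7 l -2.2 z 160.9 mm shift [-0.0025  0.0023  0.0362] turn -0.16 F [ 0.3  1.2 -0.6] op 0.0511 t 14.2667
```

```bash
echo '-0.002 0.002 0.02 0 0.045
-0.0022 0.002 0.036 0 0.045
-0.0022 0.002 0.036 0 0.045
-0.0022 0.002 0.036 0 0.045' > path.dat && python3 drive.py path.dat >/dev/null
python3 -c "
from h import *
nest(-.0433,.1247)"
echo '-0.004 0 0.009 0 0.045
-0.0085 0 0.018 0 0.045
-0.0085 0 0.018 0 0.045
-0.0085 0 0.018 0 0.045' > path.dat && python3 drive.py path.dat
python3 -c "
from h import *
nest(-.0243,.084)"
```

```text
h -43.9 l -0.1 z 125.2 mm shift [-0.0006  0.0001  0.0005] turn -0.16 F [ 0.4  0.3 -1. ] op 0.0512 t 14.6
time: 14.93
ee_pos: [0.4538, 0.0203, 0.1069]
tcp_rot: [-180.0, -0.1, 173.4]
wrist_force: [-0.3, -0.4, -0.5]
opening: 0.0508
grasp_force: 26.9
h -35.2 l 0.6 z 106.9 mm shift [-0.011  -0.0006  0.0229] turn -0.09 F [-0.3 -0.4 -0.5] op 0.0508 t 14.9333
```

```bash
echo '-0.003 0 0.006 0 0.045
-0.0055 0 0.012 0 0.045
-0.0055 0 0.012 0 0.045' > path.dat && python3 drive.py path.dat
echo '-0.003 0 0.005 0 0.045
-0.005 0 0.009 0 0.045
-0.005 0 0.009 0 0.045' > path.dat && python3 drive.py path.dat
python3 -c "
from h import *
nest(-.0243,.084)"
```

```text
time: 15.18
ee_pos: [0.4584, 0.0198, 0.0942]
tcp_rot: [-180.0, -0.1, 173.4]
wrist_force: [-4.6, -0.1, 3.2]
opening: 0.051
grasp_force: 28.6
time: 15.43
ee_pos: [0.4631, 0.0193, 0.0853]
tcp_rot: [-180.0, -0.2, 173.4]
wrist_force: [-7.4, 0.6, 3.4]
opening: 0.0515
grasp_force: 30.8
h -25.8 l 0.7 z 85.3 mm shift [-0.0015 -0.0007  0.0013] turn -0.06 F [-7.4  0.6  3.4] op 0.0515 t 15.4333
```

```bash
echo '-0.001 0 0.002 0 0.045
-0.0015 0 0.003 0 0.045
-0.0015 0 0.003 0 0.045' > path.dat && python3 drive.py path.dat
echo '0 0 0 0 0.062
0 0 0 0 0.062
0 0 0 0 0.062
0 0 0 0 0.062' > path.dat && python3 drive.py path.dat
echo '0.012 0 -0.03 0 0.062
0.03 0 -0.07 0 0.062
0.05 0 -0.11 0 0.062
0.05 0 -0.13 0 0.07
0.05 0 -0.13 0 0.07' > path.dat && python3 drive.py path.dat
echo '0 0 0 0 0.07
0 0 0 0 0.07' > path.dat && python3 drive.py path.dat 
python3 snap.py n3
python3 - <<'E'
from h import *
N=np.load("n3.npy",allow_pickle=True).item();im=cv2.imread("pics/n3.png")
ca,sa=np.cos(np.radians(25)),np.sin(np.radians(25))
def Wp(x,y,z): return [*(O+(x*ca-z*sa)*H+y*L),.04+x*sa+z*ca]
n=np.array([-sa*H[0],-sa*H[1],ca])
def onplate(p,z):
    o,v=ray(N,p);q=np.array(Wp(0,0,z));r=o+v*(n@(q-o))/(n@v);r=r-q
    return np.array([r@np.array([ca*H[0],ca*H[1],sa]),r@np.array([*L,0])])*1e3
c=proj(N,Wp(0,0,.036))[0].astype(int);print("c",c)
g=cv2.cvtColor(im,cv2.COLOR_BGR2HSV)
# window: light body top seen through the dark spacer
x,y=c;roi=g[y-45:y+46,x-45:x+46];m=((roi[...,2]>150)&(roi[...,1]<60)).astype(np.uint8)*255
cs,_=cv2.findContours(m,0,1);cs=[k for k in cs if cv2.contourArea(k)>60]
for k in cs: print(cv2.contourArea(k),[onplate(np.array(q)+[x-45,y-45],.036).round(1).tolist() for q in [cv2.minEnclosingCircle(k)[0]]],cv2.minEnclosingCircle(k)[1])
print(g[y-50:y+51:5,x,2].tolist());print(g[y,x-50:x+51:5,2].tolist())
cv2.imwrite("pics/n3z.png",cv2.resize(im[y-70:y+70,x-70:x+70],(560,560)))
E
```

```text
time: 15.68
ee_pos: [0.4644, 0.0192, 0.0827]
tcp_rot: [-180.0, -0.2, 173.4]
wrist_force: [-8.7, 0.9, 4.1]
opening: 0.0513
grasp_force: 31.9
time: 16.02
ee_pos: [0.4659, 0.0191, 0.0833]
tcp_rot: [180.0, 0.0, 173.4]
wrist_force: [0.3, -0.3, -0.5]
opening: 0.0617
grasp_force: 0.0
time: 16.43
ee_pos: [0.417, 0.0251, 0.2191]
tcp_rot: [179.9, 0.5, 173.4]
wrist_force: [0.6, -0.1, 0.2]
opening: 0.07
grasp_force: 0.0
time: 16.6
ee_pos: [0.4161, 0.0249, 0.2128]
tcp_rot: [-180.0, -0.0, 173.4]
wrist_force: [0.0, 0.6, -0.2]
opening: 0.0701
grasp_force: 0.0
c [320 252]
214.0 [[38.6, -0.7]] 15.645087242126465
73.5 [[-37.9, 1.1]] 7.648629188537598
906.5 [[0.4, -41.7]] 44.502906799316406
757.5 [[-0.0, 39.8]] 45.04452133178711
[156, 151, 206, 86, 89, 90, 91, 91, 92, 37, 36, 80, 92, 67, 91, 89, 92, 95, 215, 157, 156]
[112, 153, 156, 155, 156, 94, 87, 71, 92, 75, 36, 35, 94, 93, 84, 89, 125, 153, 157, 154, 109]
```

```bash
cat > pl.py <<'E'
from h import *
ca,sa=np.cos(np.radians(25)),np.sin(np.radians(25))
def Wp(x,y,z): return [*(O+(x*ca-z*sa)*H+y*L),.04+x*sa+z*ca]
def scan(N,g,z,ax,fix,r,step=1.):
    t=np.arange(-r,r+.1,step)
    P=[Wp(*((a/1e3,fix/1e3) if ax=="x" else (fix/1e3,a/1e3)),z) for a in t]
    p=proj(N,P).astype(np.float32);return t,cv2.remap(g,p[:,:1],p[:,1:],1).ravel()
E
python3 - <<'E'
from pl import *
N=np.load("n3.npy",allow_pickle=True).item();g=cv2.imread("pics/n3.png",0)
for f in(-8,0,8):
    t,v=scan(N,g,.036,"x",f,44);print("x@y",f,"lo",v[:18].tolist(),"hi",v[-18:].tolist())
for f in(-20,0,20):
    t,v=scan(N,g,.036,"y",f,36);print("y@x",f,"lo",v[:18].tolist(),"hi",v[-18:].tolist())
E
```

```text
x@y -8 lo [152, 152, 154, 151, 144, 142, 142, 142, 135, 113, 93, 86, 87, 85, 87, 86, 87, 87] hi [90, 88, 88, 89, 90, 101, 125, 141, 144, 146, 151, 155, 154, 156, 154, 154, 156, 156]
x@y 0 lo [152, 150, 148, 157, 185, 198, 201, 203, 193, 152, 102, 85, 86, 86, 85, 86, 87, 87] hi [90, 91, 89, 89, 89, 119, 175, 202, 208, 210, 212, 201, 166, 153, 153, 153, 154, 152]
x@y 8 lo [148, 150, 148, 145, 150, 153, 152, 150, 141, 117, 92, 86, 87, 87, 88, 85, 87, 88] hi [91, 89, 88, 89, 89, 105, 138, 152, 151, 149, 154, 153, 152, 151, 153, 152, 151, 151]
y@x -20 lo [149, 145, 150, 152, 152, 151, 151, 152, 152, 152, 152, 141, 108, 86, 84, 84, 85, 85] hi [87, 87, 86, 86, 86, 88, 87, 86, 103, 137, 151, 150, 151, 150, 148, 146, 151, 159]
y@x 0 lo [152, 154, 153, 152, 153, 154, 154, 154, 153, 153, 153, 144, 112, 87, 84, 85, 88, 85] hi [86, 87, 89, 85, 88, 87, 87, 87, 101, 131, 149, 150, 150, 150, 148, 150, 150, 152]
y@x 20 lo [157, 154, 153, 154, 153, 153, 153, 151, 152, 152, 154, 146, 116, 86, 85, 85, 86, 86] hi [91, 91, 88, 86, 88, 90, 91, 90, 103, 135, 151, 150, 152, 151, 151, 150, 150, 153]
```

The spacer is seated: edges at x -34.8/+32.5 and y -24.2/+27.7 on the z=36 plane, so it is flat and square. Now the cover.

```bash
echo '0.002 0.036 0 0 0.07
0.005 0.072 0 0 0.07
0.008 0.108 0 0 0.07
0.011 0.144 0 0 0.07
0.013 0.18 0 3 0.07' > path.dat && python3 drive.py path.dat >/dev/null
echo '0.004 0.03 0 5 0.07
0.01 0.067 0.015 11 0.07
0.01 0.067 0.03 18 0.07
0.01 0.067 0.03 24.4 0.07
0.01 0.067 0.03 24.4 0.07' > path.dat && python3 drive.py path.dat >/dev/null
echo '0 0 0 0 0.07' > path.dat && python3 drive.py path.dat
python3 snap.py cv2_
cat > m4.py <<'E'
exec(open("m2.py").read().split("for n,im_")[0])
C=np.load("cv2_.npy",allow_pickle=True).item();s=cv2.imread("pics/cv2_.png")
x,y=proj(C,[.437,.2695,.008])[0].astype(int);print(x,y);roi=(x-60,max(0,y-60),x+60,y+60)
hs=cv2.cvtColor(s,cv2.COLOR_BGR2HSV)
for v in(150,175,195):
  ct=hull(s,(0,0,v),(179,45,255),roi,9);print(v,cv2.boundingRect(ct),rect(C,ct,.008))
ct=hull(s,(0,0,150),(179,45,255),roi,9);k=cv2.approxPolyDP(ct,4,True);print([onz(C,q,.008)[:2].round(4).tolist() for q in k.reshape(-1,2)])
cv2.imwrite("pics/cvz.png",cv2.resize(s[roi[1]:roi[3],x-60:x+60],None,fx=4,fy=4,interpolation=cv2.INTER_CUBIC))
E
python3 m4.py
```

```text
time: 17.57
ee_pos: [0.425, 0.2727, 0.1822]
tcp_rot: [-179.9, -0.0, 146.2]
wrist_force: [0.7, 0.2, 0.5]
opening: 0.0704
grasp_force: 0.0
325 194
150 (301, 160, 53, 66) ((0.4366052746772766, 0.27127307653427124), [0.051539454609155655, 0.06721334904432297], np.float32(146.26752))
175 (301, 160, 53, 66) ((0.4366050660610199, 0.27127447724342346), [0.0515451654791832, 0.06719896197319031], np.float32(146.29639))
195 (302, 161, 52, 65) ((0.4370808005332947, 0.2713211476802826), [0.050017986446619034, 0.06677497923374176], np.float32(145.14925))
[[0.4228, 0.3094], [0.4509, 0.2918], [0.47, 0.2628], [0.4492, 0.2336], [0.3969, 0.2688]]
```

```bash
echo '0 0.004 0.04 0 0.065
0 0.004 0.08 0 0.065
0 0.004 0.115 0 0.065
0 0.004 0.115 0 0.065
0 0.004 0.115 0 0.065' > path.dat && python3 drive.py path.dat >/dev/null
echo '0 0 0 0 0.065
0 0 0 0 0.065' > path.dat && python3 drive.py path.dat >/dev/null
python3 -c "
from h import *
o=bot.get_obs();print(to_tool([.4266,.2780,.026]),o['tcp_rot'][2],o['ee_pos'])"
```

```text
[ 0.00257669 -0.00052973  0.04528853] 145.9957357217675 [0.42887444 0.27689634 0.07129437]
```

```bash
echo '0.002 0 0.02 0 0.065
0.002 0 0.038 0 0.065
0.002 0 0.043 0 0.065
0.002 0 0.043 0 0.065' > path.dat && python3 drive.py path.dat 25 
echo '0 0 0 0 0.065' > path.dat && python3 drive.py path.dat
python3 -c "
from h import *
o=bot.get_obs();print(to_tool([.4266,.2780,.026]),o['ee_pos'])"
echo '0 0 0.001 0 0.045
0 0 0.001 0 0.045
0 0 0.001 0 0.045
0 0 0.001 0 0.045
0 0 0.001 0 0.045' > path.dat && python3 drive.py path.dat
```

```text
time: 18.53
ee_pos: [0.4259, 0.2773, 0.0257]
tcp_rot: [-180.0, 0.0, 146.0]
wrist_force: [0.5, -0.1, 0.7]
opening: 0.0648
grasp_force: 0.0
time: 18.62
ee_pos: [0.4265, 0.2777, 0.0269]
tcp_rot: [179.9, 0.0, 146.0]
wrist_force: [-0.2, 0.2, 0.1]
opening: 0.0651
grasp_force: 0.0
[7.32411332e-05 3.00513234e-04 9.13065716e-04] [0.42649123 0.27770911 0.02691264]
time: 19.03
ee_pos: [0.4267, 0.2778, 0.0262]
tcp_rot: [179.9, 0.1, 146.0]
wrist_force: [-1.2, -0.2, 4.2]
opening: 0.0511
grasp_force: 25.5
```

```bash
echo '0 0 -0.03 0 0.045
0 0 -0.07 0 0.045
0 0 -0.11 0 0.045
0 0 -0.145 0 0.045
0 0 -0.145 0 0.045' > path.dat && python3 drive.py path.dat >/dev/null
echo '0 0 0 0 0.045
0 0 0 0 0.045' > path.dat && python3 drive.py path.dat
python3 -c "
from h import *
nest(-.05,.16)"
```

```text
time: 19.62
ee_pos: [0.4258, 0.2773, 0.1692]
tcp_rot: [180.0, 0.0, 146.0]
wrist_force: [0.1, -0.1, -2.7]
opening: 0.0509
grasp_force: 27.3
h -92.3 l 252.7 z 169.2 mm shift [-0.1542 -0.2047  0.0092] turn -27.48 F [ 0.1 -0.1 -2.7] op 0.0509 t 19.6167
```

```bash
echo '-0.022 -0.029 0 -5 0.045
-0.044 -0.058 0 -11 0.045
-0.066 -0.088 0 -17 0.045
-0.088 -0.117 0 -23 0.045
-0.11 -0.146 0 -27.5 0.045' > path.dat && python3 drive.py path.dat >/dev/null
echo '0 0 0 0 0.045
0 0 0 0 0.045' > path.dat && python3 drive.py path.dat >/dev/null
python3 -c "
from h import *
nest(-.05,.16)"
```

```text
h -62.4 l 70.7 z 168.0 mm shift [-0.0127 -0.0706  0.008 ] turn -0.2 F [ 0.4  0.6 -1.7] op 0.0508 t 20.2
```

```bash
echo '-0.006 -0.035 0 0 0.045
-0.012 -0.070 0 -0.2 0.045
-0.0127 -0.070 0.008 -0.2 0.045
-0.0127 -0.070 0.008 -0.2 0.045
-0.0127 -0.070 0.008 -0.2 0.045' > path.dat && python3 drive.py path.dat >/dev/null
echo '0 0 0 0 0.045
0 0 0 0 0.045' > path.dat && python3 drive.py path.dat >/dev/null
python3 -c "
from h import *
nest(-.0447,.1295,.0007)"
```

```text
h -49.6 l 3.6 z 161.2 mm shift [-0.0049 -0.003   0.0317] turn 0.32 F [ 1.2 -0.4 -1.8] op 0.0505 t 20.7833
```

```bash
echo '-0.002 -0.003 0.016 0.2 0.045
-0.0045 -0.003 0.032 0.2 0.045
-0.0045 -0.003 0.032 0.2 0.045
-0.0045 -0.003 0.032 0.2 0.045' > path.dat && python3 drive.py path.dat >/dev/null
python3 -c "
from h import *
nest(-.0447,.1295,.0007)"
echo '-0.004 0 0.009 0 0.045
-0.0075 0 0.016 0 0.045
-0.0075 0 0.016 0 0.045
-0.0075 0 0.016 0 0.045' > path.dat && python3 drive.py path.dat
python3 -c "
from h import *
nest(-.0278,.093,.0007)"
```

```text
h -45.4 l 0.1 z 129.0 mm shift [-0.0007  0.0006 -0.0005] turn 0.09 F [ 1.3 -0.5 -1.3] op 0.0509 t 21.1167
time: 21.45
ee_pos: [0.4515, 0.0195, 0.113]
tcp_rot: [-180.0, -0.0, 173.5]
wrist_force: [0.2, 0.7, -0.7]
opening: 0.0507
grasp_force: 27.5
h -37.4 l -0.5 z 113.0 mm shift [-0.0096  0.0012  0.02  ] turn 0.02 F [ 0.2  0.7 -0.7] op 0.0507 t 21.45
```

```bash
echo '-0.003 0.001 0.006 0 0.045
-0.0055 0.001 0.012 0 0.045
-0.0055 0.001 0.012 0 0.045' > path.dat && python3 drive.py path.dat
echo '-0.003 0 0.005 0 0.045
-0.0045 0 0.009 0 0.045
-0.0045 0 0.009 0 0.045' > path.dat && python3 drive.py path.dat
python3 -c "
from h import *
nest(-.0278,.093,.0007)"
```

```text
time: 21.7
ee_pos: [0.4562, 0.0198, 0.1003]
tcp_rot: [-180.0, -0.2, 173.5]
wrist_force: [-6.3, -0.3, 3.0]
opening: 0.0506
grasp_force: 29.2
time: 21.95
ee_pos: [0.4611, 0.0194, 0.0922]
tcp_rot: [180.0, -0.1, 173.5]
wrist_force: [-4.5, 0.7, 2.0]
opening: 0.0511
grasp_force: 32.7
h -27.8 l 0.5 z 92.2 mm shift [ 0.      0.0002 -0.0008] turn 0.03 F [-4.5  0.7  2. ] op 0.0511 t 21.95
```

```bash
echo '-0.0005 0 0.0015 0 0.045
-0.0005 0 0.0015 0 0.045' > path.dat && python3 drive.py path.dat
echo '0 0 0 0 0.062
0 0 0 0 0.062
0 0 0 0 0.062
0 0 0 0 0.062' > path.dat && python3 drive.py path.dat >/dev/null
echo '0.012 0 -0.03 0 0.062
0.03 0 -0.07 0 0.062
0.045 0 -0.11 0 0.062
0.045 0 -0.12 0 0.062
0.045 0 -0.12 0 0.04' > path.dat && python3 drive.py path.dat >/dev/null
echo '0 0 0 0 0.04
0 0 0 0 0.04' > path.dat && python3 drive.py path.dat
python3 snap.py n4
python3 - <<'E'
from pl import *
N=np.load("n4.npy",allow_pickle=True).item();im=cv2.imread("pics/n4.png");g=im[...,1].copy()
for z in (.044,):
  for f in(-20,20):
    t,v=scan(N,g,z,"x",f,44);print("x@y",f,"lo",v[:20].tolist(),"hi",v[-20:].tolist())
  for f in(-18,18):
    t,v=scan(N,g,z,"y",f,36);print("y@x",f,"lo",v[:18].tolist(),"hi",v[-18:].tolist())
x,y=proj(N,Wp(.02,0,.05))[0].astype(int)
a=cv2.resize(im[y-60:y+80,x-70:x+70],(480,480),interpolation=cv2.INTER_CUBIC);b=cv2.resize(bot.camera("side")[170:250,290:370],(320,320),interpolation=cv2.INTER_CUBIC)
c=np.zeros((480,800,3),np.uint8);c[:,:480]=a;c[:320,480:]=b;cv2.imwrite("pics/n4z.png",c)
E
```

```text
time: 22.12
ee_pos: [0.4612, 0.0194, 0.092]
tcp_rot: [180.0, -0.1, 173.5]
wrist_force: [-12.6, -0.1, 15.5]
opening: 0.0505
grasp_force: 34.0
time: 23.03
ee_pos: [0.4173, 0.0243, 0.2097]
tcp_rot: [-180.0, -0.1, 173.5]
wrist_force: [-0.4, -0.2, -0.1]
opening: 0.0398
grasp_force: 0.0
x@y -20 lo [75, 59, 65, 84, 93, 94, 94, 90, 82, 91, 160, 197, 166, 114, 85, 70, 64, 72, 85, 112] hi [82, 70, 68, 79, 95, 135, 191, 200, 126, 43, 33, 36, 39, 42, 39, 42, 41, 50, 84, 100]
x@y 20 lo [75, 59, 67, 86, 92, 92, 93, 90, 77, 83, 149, 178, 126, 79, 61, 42, 35, 46, 75, 91] hi [54, 39, 35, 50, 78, 101, 167, 223, 144, 49, 35, 37, 41, 42, 38, 39, 41, 51, 87, 101]
y@x -18 lo [182, 173, 152, 135, 151, 151, 152, 151, 151, 150, 149, 140, 143, 192, 205, 206, 208, 210] hi [204, 202, 204, 210, 209, 207, 202, 190, 161, 148, 151, 154, 151, 146, 153, 180, 186, 184]
y@x 18 lo [21, 18, 33, 93, 143, 155, 154, 155, 153, 154, 153, 157, 179, 199, 206, 208, 212, 213] hi [207, 207, 209, 212, 211, 211, 209, 200, 170, 138, 150, 153, 153, 153, 161, 176, 176, 119]
```

View pics/n4z.png

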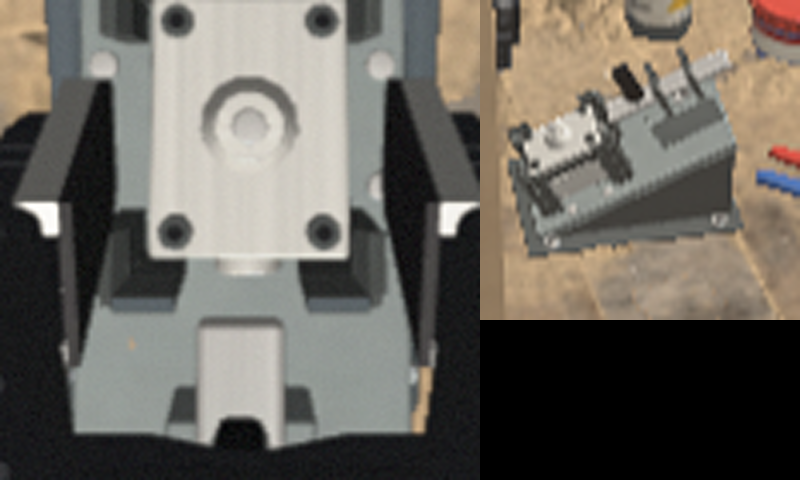

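The cover lies seated and square (screw heads symmetric, bonnet at (250,125) in the zoom; side view flat), and the nose at (241,325) is clear. I'll check the bolt's lateral position by edge scan and move over the tab.

```bash
python3 - <<'E'
from pl import *
for n in("nest","n3","n4"):
  N=np.load(n+".npy",allow_pickle=True).item();g=cv2.imread(f"pics/{n}.png",1)[...,2].copy()
  for f in (52,58):
    t,v=scan(N,g,.051,"y",f,16);print(n,f,v.tolist())
N=np.load("nest.npy",allow_pickle=True).item();g=cv2.imread("pics/nest.png",0)
t,v=scan(N,g,.09,"y",78,12);print("tab y",v.tolist());t,v=scan(N,g,.09,"y",75,12);print("tab y",v.tolist())
E
python3 -c "
from h import *
nest(.0377,.2)"
```

```text
nest 52 [147, 147, 148, 148, 147, 150, 166, 184, 191, 190, 190, 191, 191, 189, 189, 192, 189, 193, 194, 192, 192, 194, 196, 199, 193, 173, 149, 141, 144, 145, 145, 146, 144]
nest 58 [146, 146, 148, 146, 145, 148, 164, 183, 189, 190, 190, 189, 190, 189, 188, 190, 190, 190, 191, 191, 192, 193, 197, 199, 193, 173, 147, 138, 142, 145, 144, 147, 145]
n3 52 [151, 150, 150, 150, 141, 147, 177, 192, 195, 196, 199, 198, 197, 196, 195, 198, 196, 198, 199, 198, 198, 202, 204, 207, 196, 169, 143, 148, 150, 150, 149, 149, 150]
n3 58 [150, 151, 150, 150, 143, 147, 177, 192, 196, 198, 197, 196, 197, 195, 197, 196, 196, 198, 199, 198, 199, 200, 203, 206, 195, 170, 143, 147, 150, 148, 148, 149, 149]
n4 52 [147, 148, 148, 149, 142, 151, 174, 192, 192, 194, 193, 193, 194, 193, 192, 195, 193, 195, 195, 196, 196, 199, 202, 203, 195, 169, 146, 141, 148, 148, 147, 148, 146]
n4 58 [147, 148, 148, 148, 142, 151, 173, 190, 195, 194, 195, 194, 195, 192, 193, 193, 193, 195, 197, 196, 198, 198, 202, 205, 195, 170, 146, 139, 145, 147, 148, 148, 147]
tab y [148, 148, 144, 143, 163, 173, 114, 39, 27, 32, 34, 37, 35, 32, 32, 30, 30, 77, 159, 192, 178, 151, 136, 148, 148]
tab y [147, 146, 143, 142, 164, 175, 115, 37, 24, 30, 32, 30, 34, 33, 32, 29, 25, 40, 102, 169, 178, 150, 137, 148, 149]
h -72.2 l 0.4 z 209.2 mm shift [-0.1099 -0.0004  0.009 ] turn 0.02 F [-0.2  0.5 -0.3] op 0.04 t 23.1333
```

```bash
echo '-0.036 -0.001 0 0 0.035
-0.072 -0.001 0 0 0.035
-0.11 -0.001 0 0 0.035
-0.11 -0.001 0 0 0.035
-0.11 -0.001 0.005 0 0.035' > path.dat && python3 drive.py path.dat >/dev/null
echo '0 0 0 0 0.032
0 0 0 0 0.032' > path.dat && python3 drive.py path.dat >/dev/null
python3 -c "
from h import *
nest(.0377,.1500,-.0004)"
```

```text
h 37.1 l -0.5 z 205.2 mm shift [-0.0006  0.0002  0.0552] turn 0.03 F [1.  0.5 0.5] op 0.0322 t 23.7167
```

```bash
echo '-0.001 0 0.03 0 0.032
-0.001 0 0.05 0 0.032
-0.001 0 0.054 0 0.032
-0.001 0 0.054 0 0.032' > path.dat && python3 drive.py path.dat 40 
echo '0 0 0 0 0.005
0 0 0 0 0.005
0 0 0 0 0.005
0 0 0 0 0.005
0 0 0 0 0.005' > path.dat && python3 drive.py path.dat
python3 -c "
from h import *
nest(.0377,.1500,-.0004)"
```

```text
time: 24.05
ee_pos: [0.5262, 0.0108, 0.1514]
tcp_rot: [-180.0, -0.1, 173.5]
wrist_force: [-0.2, -0.3, 0.5]
opening: 0.0317
grasp_force: 0.0
time: 24.47
ee_pos: [0.5276, 0.0097, 0.1538]
tcp_rot: [-179.9, 0.1, 173.4]
wrist_force: [-2.8, -6.2, 3.4]
opening: 0.0112
grasp_force: 42.9
h 39.4 l -1.5 z 153.8 mm shift [0.0017 0.0011 0.0038] turn -0.02 F [-2.8 -6.2  3.4] op 0.0112 t 24.4667
```

```bash
echo '0.001 -0.001 -0.005 0 0.005
0.002 -0.001 -0.0105 0 0.005
0.002 -0.001 -0.0105 0 0.005
0.002 -0.001 -0.0105 0 0.005' > path.dat && python3 drive.py path.dat
python3 -c "
from h import *
nest(.0354,.1624,-.0015)"
```

```text
time: 24.8
ee_pos: [0.525, 0.0099, 0.1631]
tcp_rot: [-180.0, -0.0, 173.5]
wrist_force: [-3.4, -2.6, -4.5]
opening: 0.0111
grasp_force: 42.0
h 36.7 l -1.6 z 163.1 mm shift [0.0013 0.0001 0.0007] turn 0.02 F [-3.4 -2.6 -4.5] op 0.0111 t 24.8
```

```bash
echo '0.009 0 0.0042 0 0.005
0.018 0 0.0084 0 0.005
0.028 0 0.0131 0 0.005
0.028 0 0.0131 0 0.005' > path.dat && python3 drive.py path.dat
python3 -c "
from h import *
nest(.0354-.0272,.1624-.0127,-.0015)"
```

```text
time: 25.13
ee_pos: [0.4979, 0.013, 0.1502]
tcp_rot: [-180.0, 0.2, 173.5]
wrist_force: [-0.0, -3.1, -2.1]
opening: 0.0109
grasp_force: 42.5
h 9.4 l -1.7 z 150.2 mm shift [0.0012 0.0002 0.0005] turn 0.01 F [-0.  -3.1 -2.1] op 0.0109 t 25.1333
```

```bash
echo '0.002 0 0.001 0 0.005
0.004 0 0.0018 0 0.005
0.004 0 0.0018 0 0.005' > path.dat && python3 drive.py path.dat
python3 -c "
from h import *
nest(.0354-.0272,.1624-.0127,-.0015)"
```

```text
time: 25.38
ee_pos: [0.4973, 0.0131, 0.1505]
tcp_rot: [-180.0, 0.6, 173.4]
wrist_force: [15.5, -5.2, 4.7]
opening: 0.0111
grasp_force: 43.4
h 8.9 l -1.6 z 150.5 mm shift [0.0007 0.0001 0.0008] turn -0.01 F [15.5 -5.2  4.7] op 0.0111 t 25.3833
```

It's against the stop. Lower along the normal and release.

```bash
echo '-0.003 0 -0.001 0 0.005
-0.005 0 0.003 0 0.005
-0.0066 0 0.007 0 0.005
-0.0066 0 0.007 0 0.005' > path.dat && python3 drive.py path.dat
python3 -c "
from h import *
nest(.0124,.1418,-.0015)"
echo '0 0 0 0 0.032
0 0 0 0 0.032
0 0 0 0 0.032
0 0 0 0 0.032' > path.dat && python3 drive.py path.dat
echo '0 0 -0.03 0 0.032
0 0 -0.06 0 0.032
0 0 -0.08 0 0.04
0.04 0 -0.08 0 0.05
0.07 0 -0.08 0 0.06' > path.dat && python3 drive.py path.dat
echo '0.03 0 0 0 0.06
0.03 0 0 0 0.06
0.03 0 0 0 0.06' > path.dat && python3 drive.py path.dat
python3 snap.py fin
python3 - <<'E'
from pl import *
N=np.load("fin.npy",allow_pickle=True).item();g=cv2.imread("pics/fin.png",0)
print("nose x scan z=.052 (y=0, x 0..48)");t,v=scan(N,g,.052,"x",0,60);print(dict(zip(t[70:101:2].tolist(),v[70:101:2].tolist())))
t,v=scan(N,g,.052,"y",24,36);print("y@24",v.tolist())
S=bot.camera_info("side");im=bot.camera("side");gs=cv2.cvtColor(im,cv2.COLOR_BGR2GRAY)
for lab,x,dz in(("home down",.048,.001),("home up",.048,.009),("parked",.078,0)):
    p=[proj(S,Wp(x,0,z+dz))[0] for z in(.06,.075,.09,.096)];print(lab,[(q.round(1).tolist(),int(gs[int(round(q[1])),int(round(q[0]))])) for q in p])
m=((gs<30)[165:225,300:350]).astype(np.uint8)*255
n,_,st,ce=cv2.connectedComponentsWithStats(m);print(st[1:][st[1:,4]>12]+[300,165,0,0,0])
old=cv2.imread("pics/side0.png",0);m=((old<30)[165:225,300:350]).astype(np.uint8)*255
n,_,st,ce=cv2.connectedComponentsWithStats(m);print(st[1:][st[1:,4]>12]+[300,165,0,0,0])
print([proj(S,Wp(x,0,z))[0].round(1) for x in(.048,.078) for z in(.051,.09)])
E
```

```text
time: 25.72
ee_pos: [0.5013, 0.0126, 0.1425]
tcp_rot: [-180.0, 0.2, 173.5]
wrist_force: [-2.1, -5.0, 15.1]
opening: 0.0109
grasp_force: 44.8
h 12.8 l -1.6 z 142.5 mm shift [0.0004 0.0001 0.0007] turn 0.01 F [-2.1 -5.  15.1] op 0.0109 t 25.7167
time: 26.05
ee_pos: [0.5001, 0.0131, 0.14]
tcp_rot: [180.0, -0.0, 173.5]
wrist_force: [0.2, -0.1, 0.0]
opening: 0.032
grasp_force: 0.0
time: 26.47
ee_pos: [0.4304, 0.021, 0.2205]
tcp_rot: [180.0, -0.1, 173.5]
wrist_force: [-1.0, 0.3, 0.0]
opening: 0.0593
grasp_force: 0.0
time: 26.72
ee_pos: [0.4001, 0.0245, 0.2208]
tcp_rot: [180.0, 0.1, 173.5]
wrist_force: [1.4, -0.4, 0.0]
opening: 0.06
grasp_force: 0.0
nose x scan z=.052 (y=0, x 0..48)
{10.0: 214, 12.0: 205, 14.0: 205, 16.0: 207, 18.0: 147, 20.0: 133, 22.0: 188, 24.0: 189, 26.0: 189, 28.0: 189, 30.0: 190, 32.0: 189, 34.0: 190, 36.0: 190, 38.0: 190, 40.0: 186}
y@24 [128, 76, 44, 39, 38, 39, 41, 43, 39, 38, 41, 92, 153, 181, 188, 142, 85, 70, 56, 52, 63, 76, 84, 135, 178, 161, 173, 187, 190, 190, 190, 190, 191, 189, 190, 192, 189, 191, 193, 192, 193, 193, 197, 200, 188, 166, 158, 184, 206, 205, 203, 191, 135, 79, 78, 64, 54, 57, 68, 89, 140, 191, 159, 63, 37, 36, 38, 36, 38, 51, 88, 130, 148]
home down [([319.7, 195.5], 39), ([317.9, 192.8], 40), ([316.1, 190.0], 71), ([315.4, 188.8], 166)]
home up [([318.8, 194.1], 40), ([317.0, 191.3], 42), ([315.1, 188.5], 169), ([314.4, 187.3], 169)]
parked [([327.5, 192.0], 165), ([325.8, 189.2], 164), ([324.0, 186.4], 165), ([323.3, 185.3], 179)]
[]
[]
[array([320.9, 197.3]), array([316.2, 190.2]), array([328.6, 193.7]), array([324. , 186.4])]
```

```bash
python3 - <<'E'
from pl import *
for n,a in(("nest",48),("n3",48),("fin",18)):
  N=np.load(n+".npy",allow_pickle=True).item();g=cv2.imread(f"pics/{n}.png",0)
  for y in(-6,6):
    t,v=scan(N,g,.051,"x",y,60,.5);k=(t>a-5)&(t<a+7);print(n,y,t[k][0],v[k].tolist())
E
```

```text
nest -6 43.5 [148, 148, 149, 150, 151, 150, 144, 128, 120, 119, 133, 157, 172, 183, 186, 187, 187, 187, 187, 187, 187, 187, 187]
nest 6 43.5 [147, 148, 148, 148, 148, 147, 145, 129, 118, 124, 137, 163, 181, 190, 194, 194, 193, 192, 192, 193, 193, 193, 192]
n3 -6 43.5 [154, 154, 154, 144, 130, 105, 95, 91, 112, 134, 158, 176, 190, 193, 194, 193, 194, 196, 194, 194, 195, 194, 193]
n3 6 43.5 [151, 152, 153, 143, 128, 106, 97, 94, 116, 139, 164, 182, 195, 199, 201, 201, 200, 199, 200, 200, 200, 200, 200]
fin -6 13.5 [203, 203, 204, 203, 202, 203, 203, 203, 185, 158, 130, 105, 112, 125, 150, 169, 183, 189, 192, 191, 190, 190, 190]
fin 6 13.5 [211, 210, 210, 209, 210, 211, 211, 209, 188, 160, 129, 104, 113, 129, 156, 175, 189, 195, 199, 199, 198, 197, 197]
```

The nose reads about 28 mm of travel against the 30 mm nominal. I'll pinch the tab once more and push it gently to the stop.

```bash
echo '-0.035 0 0 0 0.05
-0.07 0 0 0 0.04
-0.1 0 0 0 0.032
-0.1 0 0.03 0 0.032
-0.1 0 0.06 0 0.032' > path.dat && python3 drive.py path.dat >/dev/null
echo '0 0 0.014 0 0.032
0 0 0.014 0 0.032
0 0 0.014 0 0.032' > path.dat && python3 drive.py path.dat >/dev/null
echo '0 -0.001 0 0 0.005
0 -0.001 0 0 0.005
0 -0.001 0 0 0.005
0 -0.001 0 0 0.005
0 -0.001 0 0 0.005' > path.dat && python3 drive.py path.dat 
python3 -c "
from h import *
nest(.0124,.1418,-.0015)"
echo '0.002 0 0.001 0 0.005
0.004 0 0.002 0 0.005
0.004 0 0.002 0 0.005' > path.dat && python3 drive.py path.dat
python3 -c "
from h import *
nest(.0124,.1418,-.0015)"
```

```text
time: 27.9
ee_pos: [0.501, 0.0124, 0.148]
tcp_rot: [179.9, 0.2, 173.5]
wrist_force: [0.1, 4.5, 3.5]
opening: 0.0113
grasp_force: 43.3
h 12.6 l -1.9 z 148.0 mm shift [0.0002 0.0004 0.0062] turn 0.05 F [0.1 4.5 3.5] op 0.0113 t 27.9
time: 28.15
ee_pos: [0.5006, 0.0125, 0.1481]
tcp_rot: [179.9, 0.7, 173.5]
wrist_force: [17.5, 2.5, 5.9]
opening: 0.0112
grasp_force: 43.7
h 12.2 l -1.9 z 148.1 mm shift [-0.0001  0.0004  0.0063] turn 0.03 F [17.5  2.5  5.9] op 0.0112 t 28.15
```

It's hard against the stop. Release, retreat, check and hand in.

```bash
echo '-0.004 0 -0.002 0 0.005
-0.004 0 -0.002 0 0.005
-0.004 0 -0.002 0 0.032
-0.004 0 -0.002 0 0.032
-0.004 0 -0.002 0 0.032' > path.dat && python3 drive.py path.dat
echo '0 0 -0.03 0 0.032
0 0 -0.06 0 0.032
0 0 -0.075 0 0.04
0.04 0 -0.08 0 0.05
0.07 0 -0.08 0 0.06' > path.dat && python3 drive.py path.dat >/dev/null
echo '0.03 0 0 0 0.06
0.03 0 0 0 0.06
0.03 0 0 0 0.06
0.03 0 0 0 0.06' > path.dat && python3 drive.py path.dat
python3 snap.py fin2
python3 - <<'E'
from pl import *
N=np.load("fin2.npy",allow_pickle=True).item();g=cv2.imread("pics/fin2.png",0)
for y in(-6,6):
    t,v=scan(N,g,.052,"x",y,60,.5);k=(t>13)&(t<25);print(y,t[k][0],v[k].tolist())
t,v=scan(N,g,.052,"y",30,20);print("y@30",v.tolist())
S=bot.camera_info("side");gs=cv2.cvtColor(bot.camera("side"),cv2.COLOR_BGR2GRAY)
print([int(gs[int(round(q[1])),int(round(q[0]))]) for z in(.061,.076,.091,.097) for q in proj(S,Wp(.048,0,z))])
a=cv2.imread("pics/scene0.png",0).astype(int);b=cv2.cvtColor(bot.camera("scene"),cv2.COLOR_BGR2GRAY).astype(int)
d=abs(a-b)>40
for n,(x0,y0,x1,y1) in dict(can=(248,225,282,303),tape=(278,308,303,350),glue=(303,126,326,172)).items(): print(n,d[y0:y1,x0:x1].mean().round(3))
E
```

```text
time: 28.57
ee_pos: [0.5001, 0.0117, 0.1468]
tcp_rot: [-180.0, 0.0, 173.5]
wrist_force: [0.5, -0.2, 0.3]
opening: 0.0323
grasp_force: 0.0
time: 29.32
ee_pos: [0.401, 0.0232, 0.2267]
tcp_rot: [-180.0, 0.1, 173.5]
wrist_force: [-0.2, -0.0, 0.7]
opening: 0.0601
grasp_force: 0.0
-6 13.5 [203, 203, 204, 203, 202, 203, 204, 204, 202, 172, 144, 116, 109, 124, 145, 168, 180, 189, 191, 192, 192, 192, 191]
6 13.5 [211, 211, 211, 210, 210, 211, 212, 211, 206, 175, 145, 119, 112, 128, 151, 178, 189, 196, 197, 197, 197, 197, 196]
y@30 [209, 197, 189, 185, 189, 201, 208, 209, 195, 154, 169, 187, 189, 191, 192, 191, 190, 187, 188, 189, 190, 192, 191, 191, 191, 193, 197, 198, 185, 163, 159, 192, 209, 210, 208, 207, 214, 211, 202, 190, 188]
[39, 40, 71, 167]
can 0.0
tape 0.0
glue 0.0
```

```bash
python3 -c "
from workcell import bot
print(bot.job_done())"
```

```text
the job is handed in; nothing more can be done
None
```

The job is handed in at about 29 s: body, spacer and cover are seated square and flat in the pocket, the keeper bolt is down against its stop over the cover's edge, and the spray can, glue bottle and tape measure show no movement in the camera; no verdict was returned.

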